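# Draw the drill's tool holder from the rack and present it level to the machine

### The arm

A 7-joint arm with a two-finger parallel gripper is mounted at the origin on the work surface; the furniture and walls round the work are solid. World frame = base frame: x ahead of the robot, y to its left, z up, the work surface at z = 0. Lengths are in m, angles in rad, forces in N, time in s.
With the tool pointing down it reaches from about 0.425 to 0.95 m from the base axis. Payload 4.7 kg.
Tool frame: the origin (TCP) lies midway between the tips of the shut fingers; the grasp point (between the pads) lies 19 mm behind it; z points along the fingers, y is the line along which they close (so a half turn about z gives the same grasp; the last joint's range is limited). The gripper opens to 85 mm and grips with 20 to 120 N. Pads are 22 mm wide; open, the fingers measure 114 mm over their backs; the gripper's body (76 mm by 85 mm) begins 54 mm behind the grasp point. The pads swing forward as they close: fully open they stand 13 mm farther back than shut.
Start: joints at [-1.296, 0.469, -0.049, 1.532, 0.024, 1.141, -0.082], TCP at [0.202, 0.644, 0.231] pointing down, gripper open.
Joint ranges: [-2.59, 2.59], [-0.33, 1.99], [-1.39, 1.29], [0.1, 2.45], [-1.04, 4.18], [0.21, 1.99], [-2.66, 2.66]. Speed limits (rad/s): [2.57, 2.57, 3.14, 3.14, 3.14, 3.14, 3.14].

### API

Orientations are given as a unit quaternion [x, y, z, w].
In Python, from cell import manip, capture, camera_model gives the robot as it stands.
- The arm moves only by the shell command python3 -m creep 'ROWS'. ROWS is JSON, a list of rows, each a list of 3 entries, a list of its own where there are three numbers: the shift along the tool's x, y, z in mm, then the turn, a rotation vector about the tool's x, y, z in degrees, then the finger opening in mm, from 0 to 85.4. A call has 1 to 10 rows; each row shifts and turns the commanded pose from where the row before left it, along the tool's axes as they then stand; what a row does not reach is not made up. A row lasts 1/12 s, in which the tool goes at most 41.7 mm and 7.16 degrees, less where a joint would pass 70% of its speed; a pose out of reach is approached as far as the arm can. A call with a gripper value outside its range is refused whole. The fingers move at their own pace and stop on an object; the grip force is fixed at half the most. Time passes only in rows, so rows that do not move let the fingers close. It gives the time, the measured TCP pose, the force, the opening and the grip force at its end, in the units of the state.
- manip.observe(): the state, without advancing time (a new reading comes with each control period).
- capture(name): name is "scene" or "side" or "wrist"; returns the picture (420x560x3 uint8, red, green, blue); there is no depth.
- camera_model(name): a dict with "camera_matrix" (3x3 intrinsics, pixels), "cam_to_world" (4x4, takes a point from camera to world coordinates). Camera axes: x right, y up, looking along -z (the intrinsics and any distortion apply to the point x, -y, -z); pixel columns grow to the right and rows downward; lengths in m; the calibration is good to about 2 mm. A picture is of the moment at which its call begins: read the wrist's pose just before it. camera_model takes no time and is no camera call; for the wrist camera it gives the pose at the moment of the call.
- manip.hand_in(): hands the job in; it is judged then, once.
The state is a dict: "clock": time; "joint_positions": joint angles; "joint_velocities": joint speeds; "tau": joint torques, N m; "tcp_pos": TCP position; "tool_rot": TCP orientation; "force": force on the tool from outside, world axes, zero at the start; "moment": the same for the moment, N m; "finger_gap": opening from 0.0 (shut) to 1.0 (fully open); "grasp_force": force on a finger pad.
Only numpy, scipy, OpenCV 4.12 (cv2) and the standard library are available. Lean on these libraries where they do the work, as an engineer would, in place of code of your own. Each camera call takes 0.05 s, during which the arm holds its last target. There are 200 camera calls.

### The job

Take the tool holder that carries the long twist drill out of the tool rack: grip it by its steel body, not by the drill, draw it out of its pocket and turn it level with its taper pointing straight ahead, away from the robot, ready to go into the level magazine pocket of a machine across the floor. Finish while still holding it there in the gripper, motionless, with the whole tool at least 20 cm above the bench. Leave the other two tool holders seated in their pockets.

Things in the scene. Friction and masses are not known exactly. Their poses are not given: they have to be found in the camera images.
- tool_rack: Fixed bench rack of grey sheet steel, 300 mm wide (y), 145 mm deep (x), with three black plastic taper sleeves in a row in a sloping plate that rises from 50 mm at the front (-x) to 132 mm at the back. Origin: centre of its underside on the bench; x to its back, y along the row, z up.
- pocket_mid (a point): Seat centre of the middle pocket (mouth of the sleeve), 88 mm above the bench; the others lie 95 mm either side along the rack's y. All pocket axes lean 40 degrees from the vertical to the rack's -x side: outward direction (-0.643, 0, 0.766) in the rack's frame. The sleeve guides the taper with 1 mm of play; drawn 70 mm along the axis a holder is wholly out.
- drill_holder: Tool holder to take, steel, 0.5 to 0.8 kg, in any of the 3 pockets, told by its long thin twist drill. Origin: on its axis under its flange, at the pocket's seat; z along the axis to the drill tip. Along z in mm: stud (13 dia.) -66 to -48, taper (18 to 32 dia.) -48 to 0, flange (46 dia.) 0 to 20, plain round body (36 dia.) 20 to 54, nut (40 dia.) 54 to 72, drill 72 to 178. Mass centre z = +22.
- grip (a point): Point on the drill holder's axis in the middle of its plain 36 mm round body, 37 mm from its origin along +z: the place to grip.
- stud_end (a point): End of the drill holder's pull stud, 66 mm from its origin along -z (the taper's small end).
- drill_tip (a point): Tip of the twist drill, on the drill holder's axis, 178 mm from its origin along +z.
- twist_drill: The 10.5 mm twist drill fixed in the drill's tool holder, 106 mm of it standing out of the nut; the fingers must not touch it. Origin on its flank, 112 mm from the holder's origin towards the tip.
- mill_holder: Neighbour tool holder in another pocket: same steel body and nut, with a short end mill (16 mm dia., standing 45 mm out of the nut). Origin and axes as on the drill's holder. Leave it seated.
- face_holder: Neighbour tool holder in another pocket, with a broad face-mill head (51 mm dia., 38 to 67 mm along its axis). Origin and axes as on the drill's holder. Leave it seated.
- far_edge (a point): Point on the far edge of the bench, straight ahead of the robot: the way the taper must point. Its axes are the robot's: x straight ahead, y left, z up.
There are look-alikes about, which are no part of the job. Leave any red or turquoise look-alike of the face_holder alone.

How it is judged:
On the way:
1. the drill's tool holder is drawn clear of its pocket: the end of its pull stud is more than 13 cm above the bench and the holder no longer touches the rack (height (world z) of stud_end above 0.13 m and contact force between drill_holder and tool_rack below 0.2 N), for 0.2 s.
At the end, for the whole second after the job is handed in: The drill holder is in the fingers, at rest, axis within 10 degrees of level and 23 of straight ahead, taper foremost, both its ends over 20 cm above the bench, touching neither rack nor other holders; the others still seated (within 6 mm, not moved over 8 mm, not tipped) (angle between drill_holder's own z axis and vertical between 1.396 and 1.746 rad and height (world z) of each of stud_end, drill_tip above 0.2 m and angle between the z axis of drill_holder and the x axis of far_edge, either way round below 0.4 rad and z of far_edge in the frame of drill_holder below 0 m and contact force between drill_holder and the fingers above 1 N and contact force between drill_holder and tool_rack below 0.2 N and contact force between drill_holder and mill_holder below 0.2 N and contact force between drill_holder and face_holder below 0.2 N and linear speed of drill_holder below 0.02 m/s and angular speed of drill_holder below 0.1 rad/s and x of mill_holder in the frame of tool_rack between -0.0246 and -0.0126 m and z of mill_holder in the frame of tool_rack between 0.0824 and 0.0944 m and distance of each of mill_holder, face_holder from where it was at the start of the episode below 0.008 m and angle between mill_holder's own z axis and vertical between 0.6 and 0.8 rad and x of face_holder in the frame of tool_rack between -0.0246 and -0.0126 m and z of face_holder in the frame of tool_rack between 0.0824 and 0.0944 m and angle between face_holder's own z axis and vertical between 0.6 and 0.8 rad); the arm keeps its last pose, push and grip.
It fails at once if the drill itself is gripped or struck by the fingers (contact force between twist_drill and the fingers above 1 N).
It fails at once if another tool holder is lifted or knocked out of its seat (moved more than 10 mm) (distance of any of mill_holder, face_holder from where it was at the start of the episode above 0.01 m).
It also fails if it takes over 35 s, if anything falls off the work surface, if the arm or the gripper's body presses on something with over 40 N, if the wrist force passes 120 N, or if a joint passes its speed limit or range.

## Working session

There is one attempt and no reset: what is moved stays moved. The work goes in short steps, Python scripts to look and compute and a shell command to move; the robot and the scene stay as the last step left them, time stands still between calls to the robot, and variables do not carry over. Pictures are saved under pics/ and viewed, at most 10 in all, crops included, and the job is handed in when it is done.

```bash
mkdir -p pics
cat > h.py <<'E'
from cell import manip, capture, camera_model
import numpy as np, cv2
E
python3 - <<'E'
from h import *
s=manip.observe(); print({k:np.round(v,3).tolist() for k,v in s.items()})
for n in ("scene","side"):
    im=capture(n); cv2.imwrite(f"pics/{n}0.png",im[:,:,::-1])
    m=camera_model(n); print(n,np.round(m["camera_matrix"],1).tolist(),np.round(m["cam_to_world"],3).tolist(),[k for k in m])
E
```

```text
{'clock': 0.0, 'joint_positions': [-1.296, 0.469, -0.049, 1.534, 0.024, 1.141, -0.082], 'joint_velocities': [0.001, -0.0, 0.001, 0.001, 0.001, 0.003, -0.0], 'tau': [-0.001, -51.03, -0.047, -23.772, 0.011, 0.007, 0.0], 'tcp_pos': [0.202, 0.644, 0.23], 'tool_rot': [0.151, 0.988, -0.001, -0.0], 'force': [0.931, -0.144, -0.078], 'moment': [0.007, -0.007, -0.002], 'grasp_force': 0.0, 'finger_gap': 1.0}
scene [[418.1, 0.0, 280.8], [0.0, 418.1, 206.4], [0.0, 0.0, 1.0]] [[0.563, 0.63, -0.535, 0.064], [-0.826, 0.43, -0.364, -0.379], [0.0, 0.647, 0.762, 0.852], [0.0, 0.0, 0.0, 1.0]] ['camera_matrix', 'cam_to_world']
side [[457.0, 0.0, 290.7], [0.0, 457.0, 213.5], [0.0, 0.0, 1.0]] [[0.861, 0.305, -0.407, 0.155], [-0.508, 0.532, -0.677, -0.681], [0.01, 0.79, 0.613, 0.747], [0.0, 0.0, 0.0, 1.0]] ['camera_matrix', 'cam_to_world']
```

View pics/scene0.png

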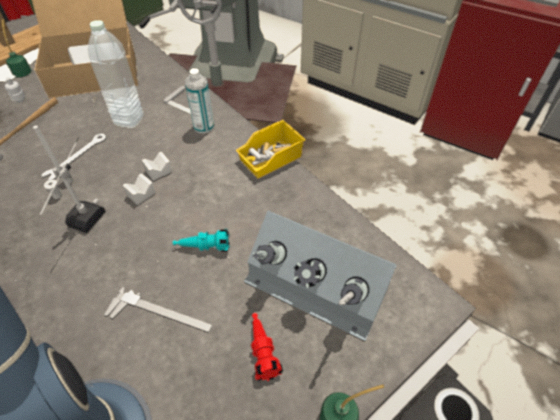

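View pics/side0.png

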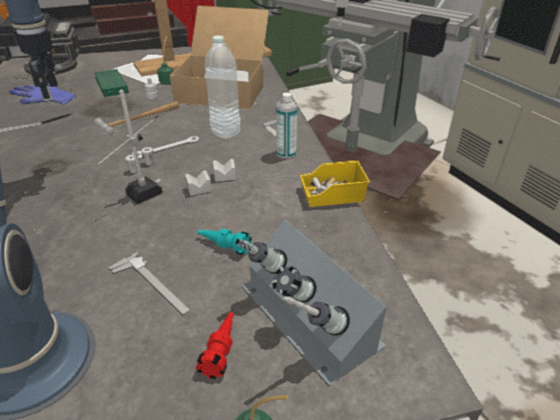

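The rack is at about (320,275) in scene and (315,295) in side. The face mill is in the middle pocket, so I'm zooming in to tell the drill from the end mill.

Run:
```python
import cv2,numpy as np
a=cv2.imread("pics/scene0.png")[205:345,235:405]; b=cv2.imread("pics/side0.png")[210:380,230:400]
A=cv2.resize(a,None,fx=3.5,fy=3.5,interpolation=3)[:,:]
b=cv2.resize(b,None,fx=3.5,fy=3.5,interpolation=3)
cv2.imwrite("pics/c1.png",A);cv2.imwrite("pics/c2.png",b)
```

```text
(no output)
```

View pics/c1.png

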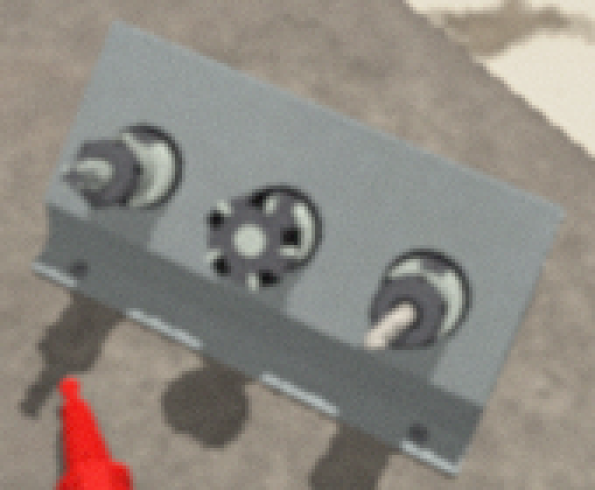

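View pics/c2.png

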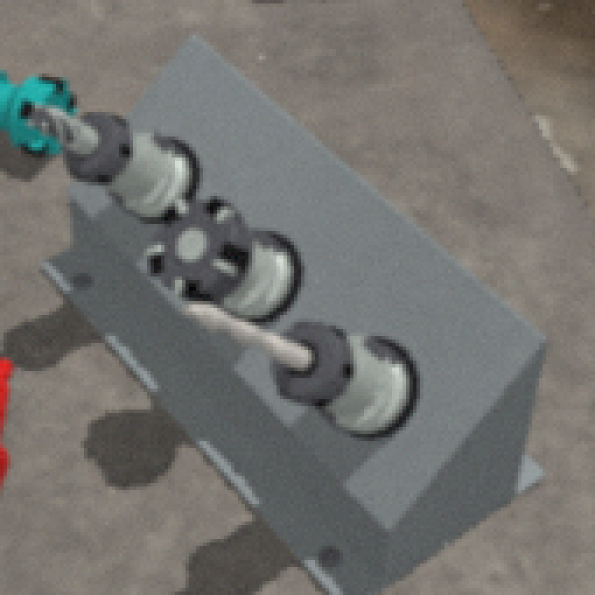

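The drill is in the near/right pocket: its tip is at crop (370,345) in scene and (190,308) in side. The end mill is far left and the face mill is in the middle. Next I triangulate the plate corners and the drill, and fit the rack pose.

```bash
cat >> h.py <<'E'
def ray_P(n):
    m=camera_model(n); T=np.linalg.inv(m["cam_to_world"]); return m["camera_matrix"]@np.diag([1,-1,-1])@T[:3]
def tri(Ps,px):
    A=np.vstack([np.outer(p,P[2])-P[:2] for P,p in zip(Ps,px)])
    x=np.linalg.lstsq(A[:,:3],-A[:,3],rcond=None)[0]
    e=[np.linalg.norm((P@np.r_[x,1])[:2]/(P@np.r_[x,1])[2]-p) for P,p in zip(Ps,px)]
    return x,e
E
python3 - <<'E'
from h import *
Ps=[ray_P("scene"),ray_P("side")]
pts=dict(TL=((113,20),(195,37)),TR=((563,212),(545,342)),FL=((47,207),(69,188)),FR=((482,405),(388,528)),tip=((370,345),(190,308)),
 nutend=((405,315),(303,358)),millend=((72,172),(40,113)),faceend=((250,239),(190,244)),baseFR=((457,475),(387,593)),baseFL=((35,265),(42,265)))
W={}
for k,(a,b) in pts.items():
    W[k],e=tri(Ps,[np.array(a)/3.5+(235,205),np.array(b)/3.5+(230,210)]); print(k,W[k].round(4),np.round(e,1))
W2={k:W[k] for k in W}
d=W["FR"]-W["FL"];d2=W["TR"]-W["TL"];print(np.linalg.norm(d),np.linalg.norm(d2),np.degrees(np.arctan2(d[1],d[0])),np.degrees(np.arctan2(d2[1],d2[0])))
a=W["tip"]-W["nutend"];print("drill",np.linalg.norm(a),a/np.linalg.norm(a))
E
```

```text
TL [ 0.5437 -0.0154  0.1286] [0.2 0.1]
TR [ 0.571  -0.3148  0.1316] [0. 0.]
FL [ 0.4408 -0.0373  0.0652] [1.3 1.1]
FR [ 0.4761 -0.3238  0.0568] [0. 0.]
tip [ 0.3879 -0.2784  0.2235] [0.4 0.3]
nutend [ 0.4538 -0.2729  0.1458] [0.2 0.2]
millend [ 0.4075 -0.0862  0.1807] [0.5 0.4]
faceend [ 0.4463 -0.179   0.1443] [0.4 0.4]
baseFR [ 0.4698 -0.327  -0.0017] [5.4 5.3]
baseFL [ 0.4235 -0.0341  0.0075] [0.6 0.5]
0.2888337525790979 0.30068131080478866 -82.9668276456097 -84.78652476840348
drill 0.10197731950896577 [-0.64611237 -0.05364967  0.76135439]
```

Run:
```python
from h import *
P=ray_P("scene")
def onz(p,z): 
    A=np.outer(p,P[2])-P[:2]; return np.linalg.solve(A[:,:2],-A[:,3]-A[:,2]*z)
for k,p in dict(bottle=(125,122),can=(203,130),yellow=(265,172),yellow2=(240,155),gauge=(85,222)).items(): print(k,onz(p,0).round(3))
Q=ray_P("side")
for k,a,b in (("bottletop",(96,25),(218,40)),("gaugetop",(38,128),(124,92)),("cantop",(194,72),(288,97))): print(k,tri([P,Q],[a,b]))
# path in tool coordinates
from scipy.spatial.transform import Rotation as R
s=manip.observe(); R0=R.from_quat(s["tool_rot"]).as_matrix()
for w in ([.48,.30,.45],[.60,-.25,.40],[.5666,-.2625,.195]): print((R0.T@(np.array(w)-s["tcp_pos"])*1000).round(0))
```

```text
bottle [0.674 0.645]
can [0.786 0.41 ]
yellow [0.744 0.139]
yellow2 [0.76  0.242]
gauge [0.332 0.417]
bottletop (array([0.69178566, 0.65108241, 0.30980287]), [np.float64(0.508455219346362), np.float64(0.3774450375473659)])
gaugetop (array([0.34521267, 0.41724051, 0.30058183]), [np.float64(0.3853916784279679), np.float64(0.277497201289171)])
cantop (array([0.81152478, 0.43354928, 0.18358729]), [np.float64(0.24082161023481347), np.float64(0.19454381231980886)])
[-368. -245. -219.]
[-647. -734. -168.]
[-619. -755.   37.]
```

```bash
python3 -m creep '[[[0,0,-35],[0,0,0],60],[[0,0,-40],[0,0,0],60],[[0,0,-40],[0,0,0],60],[[0,0,-40],[0,0,0],60],[[0,0,-35],[0,0,0],60],[[-20,-14,0],[0,0,0],60],[[-30,-20,0],[0,0,0],60],[[-32,-21,0],[0,0,0],60],[[-32,-21,0],[0,0,0],60],[[-32,-21,0],[0,0,0],60]]'; python3 -m creep '[[[-32,-21,0],[0,0,0],60],[[-32,-21,0],[0,0,0],60],[[-32,-21,0],[0,0,0],60],[[-32,-21,0],[0,0,0],60],[[-32,-21,0],[0,0,0],60],[[-32,-21,0],[0,0,0],60],[[-30,-30,0],[0,0,0],60],[[-25,-32,0],[0,0,0],60],[[-20,-34,0],[0,0,0],60],[[-20,-34,0],[0,0,0],60]]'
```

```text
clock: 0.93
tcp_pos: [0.3129, 0.5062, 0.4208]
tool_rot: [0.151, 0.989, -0.0, -0.0]
force: [-0.9, 1.2, 1.0]
finger_gap: 0.705
grasp_force: 0.0
clock: 1.77
tcp_pos: [0.5093, 0.1763, 0.4207]
tool_rot: [0.152, 0.988, -0.0, -0.0]
force: [1.3, -0.1, -0.3]
finger_gap: 0.706
grasp_force: 0.0
```

```bash
python3 -m creep '[[[-20,-34,0],[0,0,0],60],[[-20,-34,0],[0,0,0],60],[[-20,-34,0],[0,0,0],60],[[-20,-34,0],[0,0,0],60],[[-20,-34,0],[0,0,0],60],[[-20,-34,0],[0,0,0],60],[[-20,-34,0],[0,0,0],60],[[-20,-34,0],[0,0,0],60],[[-20,-34,0],[0,0,0],60],[[-20,-34,0],[0,0,0],60]]'; python3 -m creep '[[[-30,-35,0],[0,0,0],60],[[0,0,0],[0,0,-6],60],[[0,0,0],[0,0,-6],60],[[0,0,0],[0,0,-6],60],[[0,0,0],[0,0,-5],60],[[0,0,0],[0,5,0],60],[[0,0,0],[0,5,0],60],[[0,0,0],[0,5,0],60],[[0,0,0],[0,5,0],60],[[0,0,0],[0,0,0],60]]'; python3 -c "
from h import *
s=manip.observe();print(np.round(s['joint_positions'],3))"
```

```text
clock: 2.6
tcp_pos: [0.5982, -0.2075, 0.4209]
tool_rot: [0.151, 0.989, 0.0, -0.0]
force: [1.0, 0.5, -0.4]
finger_gap: 0.701
grasp_force: 0.0
clock: 3.43
tcp_pos: [0.6173, -0.2421, 0.4166]
tool_rot: [-0.05, 0.983, -0.008, -0.177]
force: [-0.0, 0.8, -0.7]
finger_gap: 0.701
grasp_force: 0.0
[ 0.01   0.578  0.472  1.049 -0.072  1.875  2.116]
```

```bash
python3 -m creep '[[[-4,-4,35],[0,0,0],60],[[-4,-4,35],[0,0,0],60],[[-4,-4,30],[0,0,0],60],[[0,0,0],[0,5,0],60],[[0,0,0],[0,5,0],60],[[0,0,0],[0,5,0],60],[[0,0,0],[0,5,0],60],[[0,0,0],[0,5,0],60],[[0,0,0],[0,5,0],60],[[0,0,0],[0,0,0],60]]'
cat >> h.py <<'E'
from scipy.spatial.transform import Rotation as R
def status():
    s=manip.observe(); M=R.from_quat(s["tool_rot"]).as_matrix(); u=np.array([-.640,-.0583,.766])
    print(s["tcp_pos"].round(4) if hasattr(s["tcp_pos"],"round") else s["tcp_pos"],"\n",M.round(3),"q",np.round(s["joint_positions"],3))
    Rt=np.c_[u,[-.0906,.996,0],np.cross(u,[-.0906,.996,0])]
    print("turn left deg",np.degrees(R.from_matrix(M.T@Rt).as_rotvec()).round(1)); return np.array(s["tcp_pos"]),M
E
python3 -c "
from h import *
p,M=status()
for d in (-.12,.018):print((M.T@(np.array([.475,-.2708,.1179])+d*np.array([-.763,-.069,-.643])-p)*1000).round(0))
cv2.imwrite('pics/w1.png',capture('wrist')[:,:,::-1])"
```

```text
clock: 4.27
tcp_pos: [0.5866, -0.2581, 0.3162]
tool_rot: [-0.047, 0.927, -0.031, -0.37]
force: [-0.4, 0.1, -0.3]
finger_gap: 0.704
grasp_force: 0.0
[ 0.5866 -0.2581  0.3162] 
 [[-0.722 -0.111 -0.683]
 [-0.065  0.994 -0.093]
 [ 0.689 -0.023 -0.724]] q [-0.161  0.864  0.866  1.104 -0.098  1.982  2.344]
turn left deg [-1.8  6.4 -0.2]
[-69.   1. 102.]
[-53.   5. 239.]
```

View pics/w1.png

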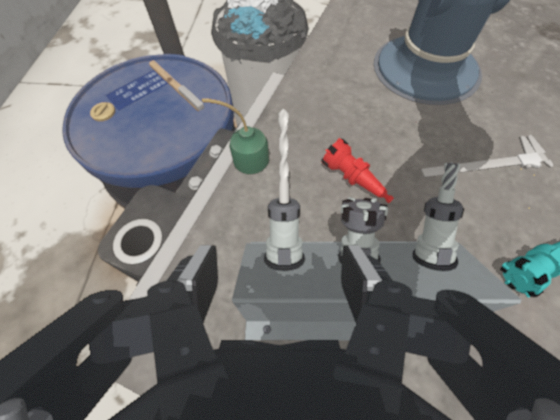

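The wrist view shows the drill tip at (283,113), nut top near (284,204) and flange near (286,262); the drill is between the fingers. I'm checking my position estimate against this view.

Run:
```python
from h import *
P=ray_P("wrist");u=np.array([-.640,-.0583,.766]);O=np.array([.500,-.2685,.088])
for z in (.178,.072,.054,.037,.02,0):
    h=P@np.r_[O+z*u,1];print(z,(h[:2]/h[2]).round(1))
Ps=[ray_P("scene"),ray_P("side"),P]
print(tri(Ps,[np.array((370,345))/3.5+(235,205),np.array((190,308))/3.5+(230,210),np.array((283.,113))]))
```

```text
0.178 [282.7 107.9]
0.072 [282.5 200.6]
0.054 [282.5 214.5]
0.037 [282.4 227.1]
0.02 [282.4 239.4]
0 [282.4 253.3]
(array([ 0.38908293, -0.27756938,  0.22125663]), [np.float64(0.48132870279886386), np.float64(0.6048930737231544), np.float64(1.0178322197570269)])
```

```bash
python3 -m creep '[[[-20,0,20],[0,0,0],60],[[-20,0,30],[0,0,0],60],[[-20,0,30],[0,0,0],60],[[-4,0,10],[0,3,0],60],[[0,0,0],[-2,3,0],60],[[0,0,0],[0,0,0],60],[[0,0,0],[0,0,0],60]]'
python3 - <<'E'
from h import *
p,M=status()
cv2.imwrite('pics/w2.png',capture('wrist')[:,:,::-1])
P=ray_P("wrist");u=np.array([-.640,-.0583,.766]);O=np.array([.501,-.2677,.0865])
for z in (.178,.072,.054,.037,.02,0):
    h=P@np.r_[O+z*u,1];print(z,(h[:2]/h[2]).round(1))
for d in (-.06,.018):print((M.T@(O+.039*u+d*np.array([-.763,-.069,-.643])-p)*1000).round(1))
E
```

```text
clock: 4.9
tcp_pos: [0.5718, -0.2623, 0.2076]
tool_rot: [-0.041, 0.908, -0.014, -0.416]
force: [-0.4, -0.3, 0.6]
finger_gap: 0.703
grasp_force: 0.0
[ 0.5718 -0.2623  0.2076] 
 [[-0.651 -0.086 -0.755]
 [-0.063  0.996 -0.06 ]
 [ 0.757  0.009 -0.654]] q [-0.139  0.974  0.813  1.196 -0.122  1.896  2.316]
turn left deg [0.5 0.8 0.2]
0.178 [280.2  38.6]
0.072 [279.7 170.7]
0.054 [279.6 190.5]
0.037 [279.6 208.5]
0.02 [279.5 225.9]
0 [279.4 245.8]
[-7.1  0.3 72.3]
[ -6.   -0.3 150.4]
```

View pics/w2.png

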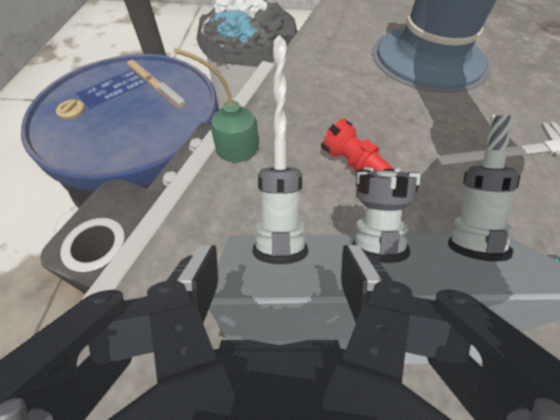

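The prediction matches the view: tip at (280,39), nut top near (280,170). Now I advance.

```bash
python3 -m creep '[[[-3,0,25],[0,0.8,0],60],[[-3,0,30],[0,0,0],60],[[0,0,30],[0,0,0],60],[[0,0,25],[0,0,0],60],[[0,0,20],[0,0,0],60],[[0,0,12],[0,0,0],60],[[0,0,8],[0,0,0],60],[[0,0,0],[0,0,0],60]]'
python3 - <<'E'
from h import *
p,M=status()
u=np.array([-.640,-.0583,.766]);O=np.array([.501,-.2677,.0865])
print((M.T@(O+.039*u+.018*np.array([-.763,-.069,-.643])-p)*1000).round(1))
cv2.imwrite('pics/w3.png',capture('wrist')[:,:,::-1])
E
```

```text
clock: 5.62
tcp_pos: [0.4604, -0.2703, 0.1072]
tool_rot: [-0.04, 0.905, -0.015, -0.423]
force: [0.7, -0.3, -0.5]
finger_gap: 0.698
grasp_force: 0.0
[ 0.4604 -0.2703  0.1072] 
 [[-0.639 -0.086 -0.764]
 [-0.061  0.996 -0.061]
 [ 0.767  0.008 -0.642]] q [-0.183  0.958  0.805  1.56  -0.118  1.578  2.322]
turn left deg [ 0.5 -0.1  0.2]
[-3.1 -1.1  0.1]
```

View pics/w3.png

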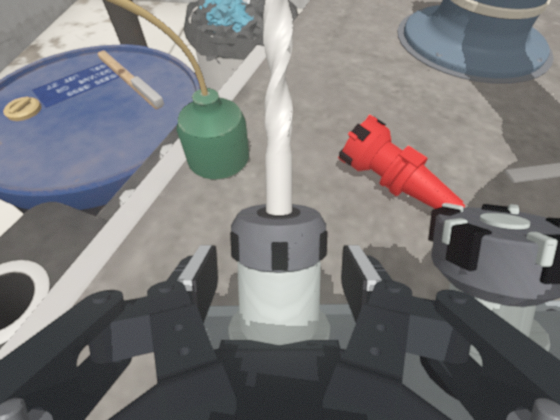

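The body is centred between the fingers, with the nut above them at (280,240). I shift 3 mm down the axis, go slightly deeper, and close.

```bash
python3 -m creep '[[[-3,-1,4],[0,0,0],60],[[0,0,0],[0,0,0],45],[[0,0,0],[0,0,0],20],[[0,0,0],[0,0,0],10],[[0,0,0],[0,0,0],10],[[0,0,0],[0,0,0],10],[[0,0,0],[0,0,0],10],[[0,0,0],[0,0,0],10],[[0,0,0],[0,0,0],10],[[0,0,0],[0,0,0],10]]'
```

```text
clock: 6.5
tcp_pos: [0.4603, -0.2712, 0.1021]
tool_rot: [-0.041, 0.905, -0.015, -0.423]
force: [1.3, 5.1, 5.2]
finger_gap: 0.405
grasp_force: 59.5
```

```bash
python3 -m creep '[[[5,0,0],[0,0,0],10],[[8,0,0],[0,0,0],10],[[10,0,0],[0,0,0],10],[[12,0,0],[0,0,0],10],[[12,0,0],[0,0,0],10],[[12,0,0],[0,0,0],10],[[12,0,0],[0,0,0],10],[[12,0,0],[0,0,0],10],[[10,0,0],[0,0,0],10],[[0,0,0],[0,0,0],10]]'; python3 -c "
from h import *
status()"
```

```text
clock: 7.33
tcp_pos: [0.3993, -0.2781, 0.1754]
tool_rot: [-0.039, 0.905, -0.015, -0.423]
force: [0.2, -0.7, -6.0]
finger_gap: 0.407
grasp_force: 60.1
[ 0.3993 -0.2781  0.1754] 
 [[-0.639 -0.084 -0.765]
 [-0.059  0.996 -0.061]
 [ 0.767  0.006 -0.642]] q [-0.22   0.817  0.872  1.685 -0.03   1.573  2.359]
turn left deg [ 0.5 -0.1  0. ]
```

```bash
python3 -m creep '[[[15,0,-10],[0,0,0],10],[[20,0,-17],[0,0,0],10],[[20,0,-20],[0,0,0],10],[[20,0,-20],[0,0,0],10],[[20,0,-20],[0,0,0],10],[[20,0,-20],[0,0,0],10],[[18,0,-20],[0,0,0],10],[[10,0,-15],[0,0,0],10],[[0,0,0],[0,-4,0],10],[[0,0,0],[0,-5,0],10]]';python3 -m creep '[[[0,0,0],[0,-5,0],10],[[0,0,0],[0,-5,0],10],[[0,0,0],[0,-5,0],10],[[0,0,0],[0,-5,0],10],[[0,0,0],[0,-5,0],10],[[0,0,0],[0,-5,0],10],[[0,0,0],[0,-5,0],10],[[0,0,0],[0,-4,0],10],[[0,0,0],[0,-2,0],10],[[0,0,0],[0,0,0],10]]'; python3 -c "
from h import *
status()
cv2.imwrite('pics/s4.png',np.vstack([capture('scene')[:,:,::-1],capture('side')[:,:,::-1]])[::1])
im=cv2.imread('pics/s4.png');cv2.imwrite('pics/s4.png',cv2.resize(np.hstack([im[:420],im[420:]]),(800,300)))"
```

```text
clock: 8.17
tcp_pos: [0.4196, -0.2766, 0.3743]
tool_rot: [-0.043, 0.936, -0.012, -0.35]
force: [-0.6, -0.0, -6.6]
finger_gap: 0.406
grasp_force: 60.6
clock: 9.0
tcp_pos: [0.4138, -0.2787, 0.3745]
tool_rot: [-0.042, 0.999, 0.005, -0.002]
force: [-0.3, -0.8, -6.6]
finger_gap: 0.403
grasp_force: 60.8
[ 0.4138 -0.2787  0.3745] 
 [[-0.997 -0.083 -0.005]
 [-0.083  0.996  0.01 ]
 [ 0.004  0.01  -1.   ]] q [-0.428  0.091  1.036  1.764 -0.086  1.342  2.281]
turn left deg [ 0.7 49.8 -0.1]
```

View pics/s4.png

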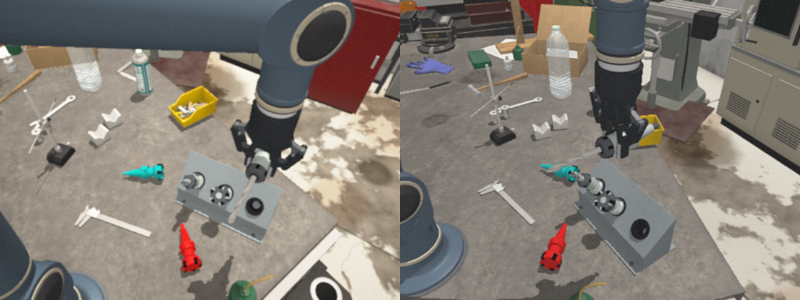

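The holder is in the gripper, its pocket is empty, and the other two look seated. I'm zooming in to measure how level the drill is.

```bash
python3 -c "
from h import *
c=lambda n,x,y:cv2.resize(capture(n)[y:y+200,x:x+133,::-1],None,fx=3,fy=3,interpolation=3)
cv2.imwrite('pics/s5.png',np.hstack([c('scene',150,190)[:, :],c('side',40+150,160)]))
for n in ('scene','side'):
  P=ray_P(n);f=lambda x:((P@np.r_[x,1])[:2]/(P@np.r_[x,1])[2]).round(1)
  p,M=status();G=p-.023*M[:,2];print(n,'tip,nutend,stud',[f(G+(z-.039)*M[:,0]) for z in(.178,.072,-.066)])
"
```

```text
[ 0.4182 -0.2768  0.3739] 
 [[-0.996 -0.088 -0.006]
 [-0.088  0.996  0.007]
 [ 0.005  0.007 -1.   ]] q [-0.428  0.098  1.032  1.76  -0.089  1.34   2.281]
turn left deg [ 0.5 49.7  0. ]
scene tip,nutend,stud [array([320.6, 307.4]), array([355.3, 243.7]), array([390.6, 178.8])]
[ 0.4182 -0.2768  0.3739] 
 [[-0.996 -0.088 -0.006]
 [-0.088  0.996  0.007]
 [ 0.005  0.007 -1.   ]] q [-0.428  0.098  1.032  1.76  -0.089  1.34   2.281]
turn left deg [ 0.5 49.7  0. ]
side tip,nutend,stud [array([208.1, 238.3]), array([283.1, 207.2]), array([363.5, 174. ])]
```

View pics/s5.png

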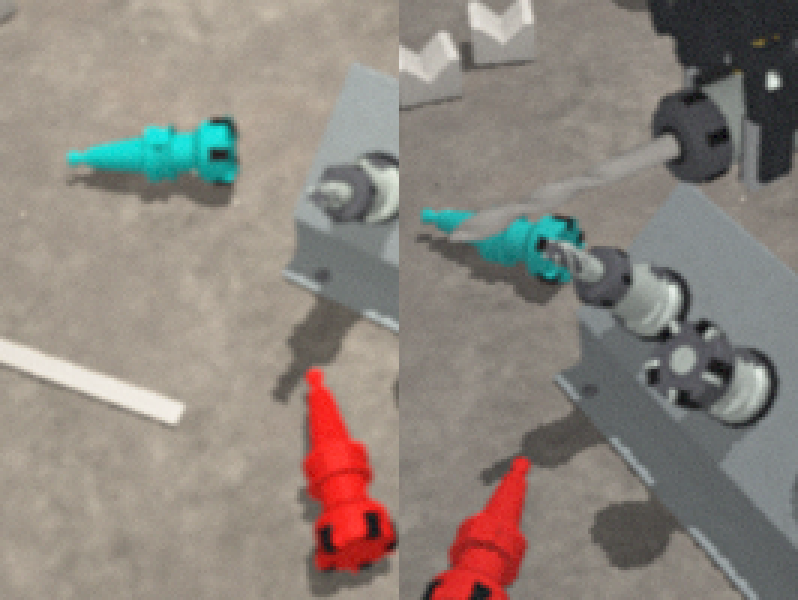

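Tip at (207,239) and nut end at (282,210) in side, against predicted (208,238) and (283,207). So it is level within about 3 degrees. I let it settle and hand in.

```bash
python3 -m creep '[[[0,0,0],[0,0,0],10],[[0,0,0],[0,0,0],10],[[0,0,0],[0,0,0],10],[[0,0,0],[0,0,0],10],[[0,0,0],[0,0,0],10],[[0,0,0],[0,0,0],10]]' && python3 -c "
from h import *
s=manip.observe();print(np.abs(s['joint_velocities']).max(),s['grasp_force']);print(manip.hand_in())"
```

```text
clock: 9.7
tcp_pos: [0.4182, -0.2772, 0.374]
tool_rot: [-0.043, 0.999, 0.003, -0.002]
force: [0.0, -0.3, -5.9]
finger_gap: 0.403
grasp_force: 60.8
0.005206507360175338 60.81942915916443
the job is handed in; nothing more can be done
None
```

I handed the job in at 9.7 s (no verdict came back): the gripper holds the drill holder by its steel body, at rest, within about 3° of level, taper about 5° off straight ahead, about 0.4 m up; the other two holders look seated in the camera views.

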